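# Clamp a frame profile in the assembly jig

### The arm

A 6-joint arm with a two-finger parallel gripper is mounted at the origin on the work surface. World frame = base frame: x ahead of the robot, y to its left, z up, the work surface at z = 0. Lengths are in mm, angles in rad, forces in N, time in s.
With the tool pointing down it reaches from about 250 to 775 mm from the base axis. Payload 4 kg.
Tool frame: the origin (TCP) lies on the centre line of the jaws, within the pads' length; the fingertips stand ctrl.tips_ahead ahead of it and the grasp point (between the pads) lies 3 mm ahead of it (ctrl.tips_ahead is the distance from the TCP to the fingertips, in mm); z points along the fingers, y is the direction in which the jaws open and shut (so a half turn about z gives the same grasp; the last joint's range is limited). The gripper opens to 94 mm and grips with 3 to 60 N. Pads are 16 mm wide; open, the fingers measure 119 mm over their backs; the gripper's body (75 mm by 177 mm) begins 78 mm behind the grasp point.
Start: joints at [-1.369, 0.087, 1.371, -0, 1.684, -0.103], TCP at [165.053, -524.667, 227.506] pointing down, gripper open.
Joint ranges: [-3.1, 3.1], [-0.76, 2.03], [0.27, 2.55], [-1.08, 4.22], [0.17, 2.65], [-2.57, 2.57]. Speed limits (rad/s): [2.79, 2.79, 3.14, 3.14, 3.14, 3.14].

### API

Orientations are given as a unit quaternion [x, y, z, w].
In Python, from workcell import status, optics, ctrl gives the robot as it stands.
- The arm moves only by the tool move_arm, never from a script. Its argument "moves" is a list of rows, each a list of 7 numbers: the shift along the world's x, y, z normalised to -1 to 1, where 1 is 500 mm, then the turn, a rotation vector about the world's x, y, z normalised to -1 to 1, where 1 is 90 degrees, then the opening, from -1 (shut) to 1 (fully open). A call has 1 to 20 rows; each row shifts and turns the commanded pose from where the row before left it; what a row does not reach is not made up. A row lasts 1/8 s, in which the tool goes at most 62.5 mm and 10.7 degrees, less where a joint would pass 70% of its speed; a pose out of reach is approached as far as the arm can. A call with a number of a shift or a turn outside -1 to 1 is refused whole. A call with a gripper value outside its range is refused whole. The fingers move at their own pace and stop on an object; "force" is the grip in N (left out, the last holds). Time passes only in rows, so rows that do not move let the fingers close. It gives the time, the measured TCP pose, the force and the opening at its end, in the units of the state.
- status.read_state(): the state, without advancing time (a new reading comes with each control period).
- optics.read_camera(name): name is "scene" or "top" or "wrist"; returns the picture (384x512x3 uint8, blue, green, red); there is no depth.
- optics.camera_params(name): a dict with "mtx" (3x3 intrinsics, pixels), "rvec" (rotation vector, rad) and "tvec" (3), from world to camera coordinates, as OpenCV has them. Camera axes: x right, y down, z forward; pixel columns grow to the right and rows downward; lengths in mm; the calibration is good to about 2 mm. A picture is of the moment at which its call begins: read the wrist's pose just before it. camera_params takes no time and is no camera call; for the wrist camera it gives the pose at the moment of the call.
- ctrl.close_job(): hands the job in, once; it reports no verdict.
The state is a dict: "clock": time; "qpos": joint angles; "dq": joint speeds; "joint_torque": joint torques, N m; "tcp_pos": TCP position; "eef_rot": TCP orientation; "force": force on the tool from outside, world axes, zero at the start; "torque": the same for the moment, N m; "width": finger opening in mm.
Only numpy, scipy, OpenCV 4.12 (cv2) and the standard library are available. Lean on these libraries where they do the work, as an engineer would, in place of code of your own. Each camera call takes 0.05 s, during which the arm holds its last target. There are 200 camera calls.

### The job

Push the aluminium profile along its channel in the jig until its end is home against the end stop. Then slide the clamp's free jaw down the upright bar and press on it close to the bar until it tilts and binds on the profile and stays so when you let go; only then turn the wooden T-handle clockwise, regrasping as needed, until the clamp is tight. Do not disturb the things lying around, and finish with the profile still home and your hand off.

Things in the scene. Friction and masses are not known exactly. Their poses are not given: they have to be found in the camera images.
- fixture: Dark steel jig plate, 190 x 290 x 12 mm, fixed to the table (somewhere else each time, turned by up to 0.35 rad). Origin on the table; all offsets below are in its frame, in mm. The channel runs along its y, centred on x = -35, between two rails 43 mm apart and 10 mm high (top at z = 22). The end stop is a steel block across the +y end of the channel, face at y = 70, top at z = 42. The upright clamp bar (24 mm along x, 10 along y, top at z = 174) stands at x = 65, y = 30.
- stop_face (a point): Centre of the end stop's face that the profile is pushed against (y = 70, x = -35, z = 32 in the fixture's frame).
- profile_center (a point): Loose aluminium T-slot profile, 40 x 40 mm, 160 mm long, about 0.3 kg, lying in the channel along the fixture's y with 25 to 55 mm between its end and the stop. This is its centre, 32 mm above the table; its y axis is its length. Home means its centre is 80 mm from the stop face. The free end to push on is its -y end.
- jaw (a joint): How far the free jaw has slid down the bar from its top position, in m (travel 0.085). It starts somewhere from 0 to 0.030 and stays where left; its own friction and weight mean about 3 N slides it down and 13 N up. The pad meets the profile at about 0.060 minus the screw's feed; bound, the jaw then stands a few mm lower.
- jaw_tilt (a joint): Tilt of the jaw on the bar in rad, screw end up. 0 when free; when the pad is on the profile and the jaw is pressed down close to the bar, it tilts until its edges bite the bar at about 0.06, and it then stays there by itself. A push of about 15 N does it.
- jaw_push (a point): Point on the flat 30 mm wide top of the black jaw arm, 36 mm from the bar's axis towards the screw: a place to press down on. Its height follows the jaw (164 mm above the table with joint jaw at 0). The screw's axis is 100 mm from the bar's axis along the fixture's -x, directly over the channel.
- screw (a joint): Turn of the screw in rad; grows clockwise seen from above, which drives the pad down 10 mm per turn (1.6 mm per rad). Starts at 0 to 1.0, thread stop at 9.0. It stays where left; it takes about 0.15 N m to turn. The clamp is tight with 18 N on the pad, which takes about 2.5 to 4 rad after the jaw has bound; turning further, even to the thread stop, does no harm.
- handle (a point): Centre of the wooden T-handle on top of the screw: a bar 70 mm long (its own y axis), 14 mm wide (x) and 18 mm high, its centre 38 mm above the top of the jaw arm at screw 0 and following the screw down. It turns about the vertical with the screw.
- pad_face (a point): Underside centre of the 28 mm round rubber pad under the screw; 30 mm below the jaw's middle, 52 mm below the top of the jaw arm at screw 0. It is cushioned and gives 1 mm per 5 N.
- pad: The same rubber pad; its origin is at pad_face.
- profile: The profile; origin in the middle of its underside.
- meter: Orange hand meter, 80 x 150 x 36 mm, lying beside the jig: leave alone. Origin under its centre.
- mug: Blue mug, 80 mm wide, 92 mm high: leave alone. Origin under its centre.
- jar: Clear jar with a red cap, 72 mm wide, 85 mm high: leave alone. Origin under its centre.
- driver: Screwdriver, 190 mm long, on the table: leave alone. Origin under its centre.
Not all that is in view belongs to the job. Of the things that look like the profile, the largest one is meant.

How it is judged (in metres and radians):
On the way, in this order (a step that is already met when the one before it is completed fails the run):
1. the profile is home against the end stop (within 4 mm) with the clamp still off it (y of profile_center in the frame of fixture above -0.014 m and contact force between pad and profile below 0.5 N), for 0.2 s.
2. the jaw has tilted and bound on the profile and stays so with the robot touching nothing, the screw not yet turned (value of joint jaw_tilt above 0.03 rad and contact force between pad and profile above 1.5 N and contact force between each of the arm, the fingers and anything else below 0.3 N and value of joint screw below 1.4 rad), for 0.2 s.
3. the screw is tight: at least 18 N on the pad (contact force between pad and profile above 18 N and value of joint jaw_tilt above 0.03 rad), for 0.3 s.
At the end, for the whole second after the job is handed in: The profile lies at rest in the channel within 4 mm of the end stop, the jaw is tilted by more than 0.03 rad and bound, and the pad presses on the profile with at least 16 N (contact force between pad and profile above 16 N and value of joint jaw_tilt above 0.03 rad and y of profile_center in the frame of fixture above -0.014 m and linear speed of profile below 0.01 m/s); the robot touches nothing.
It fails at once if the meter, mug, jar or screwdriver is moved by more than 20 mm (distance of any of meter, mug, jar, driver from where it was at the start of the episode above 0.02 m).
It also fails if it takes over 72 s, if anything falls off the work surface, if the arm or the gripper's body presses on something with over 40 N, if the wrist force passes 120 N, or if a joint passes its speed limit or range.

## Working session

There is one attempt and no reset: what is moved stays moved. The work goes in short steps, Python scripts to look and compute and a tool call to move; the robot and the scene stay as the last step left them, time stands still between calls to the robot, and variables do not carry over. Pictures are saved under pics/ and viewed, about 8 in all and at most 12, crops included, and the job is handed in when it is done.

Besides the shell and the picture viewer there is one more tool, called after "Request:" as name([rows], argument=value, ...), one row to a line, values as JSON. move_arm: Moves the arm, as the interface text tells. Scaled input: -1 to 1 covers 500 mm each way for a shift and 90 degrees each way for a turn. Its arguments: {"type":"object","properties":{"moves":{"type":"array","items":{"type":"array","items":{"type":"number","minimum":-1,"maximum":1}}},"force":{"type":"number"}},"required":["moves"]}

```bash
mkdir -p pics; ls
python3 - <<'E'
from workcell import status, optics, ctrl
import cv2,numpy as np
print(status.read_state(), ctrl.tips_ahead)
a=optics.read_camera("scene");b=optics.read_camera("top")
cv2.imwrite("pics/scene0.png",a);cv2.imwrite("pics/top0.png",b)
for n in("scene","top"):
    p=optics.camera_params(n);print(n,p)
E
```

```text
pics
{'clock': 0.0, 'qpos': array([-1.36908233e+00,  8.79122851e-02,  1.37225314e+00, -1.12828134e-05,
        1.68360590e+00, -1.03099978e-01]), 'dq': array([ 0.00075284, -0.00028128, -0.00237073,  0.00025463, -0.00033279,
       -0.00137455]), 'joint_torque': array([-1.19731820e-03, -3.40182853e+01, -3.02430260e+01,  7.15532689e-02,
        3.29330144e-02, -1.69049072e-04]), 'tcp_pos': array([ 164.95312022, -524.14728163,  226.32805197]), 'eef_rot': array([ 9.88408027e-01,  1.51816947e-01, -5.92895545e-05, -1.08773556e-03]), 'force': array([ 0.00604345, -0.20621787, -0.03394312]), 'torque': array([ 0.00815718,  0.0232308 , -0.05336956]), 'width': 94.10286419493461} 22.0
scene {'mtx': array([[399.64906434,   0.        , 255.29959002],
       [  0.        , 399.64906434, 198.63922208],
       [  0.        ,   0.        ,   1.        ]]), 'rvec': array([ 2.05116938,  1.73665796, -0.4564339 ]), 'tvec': array([-132.15605737, -441.01430818, 1410.64254532])}
top {'mtx': array([[357.73866937,   0.        , 251.46745731],
       [  0.        , 357.73866937, 191.43609096],
       [  0.        ,   0.        ,   1.        ]]), 'rvec': array([ 2.15555336, -2.16649213,  0.19233909]), 'tvec': array([  26.00594124,  610.19529945, 1019.63787064])}
```

View pics/scene0.png

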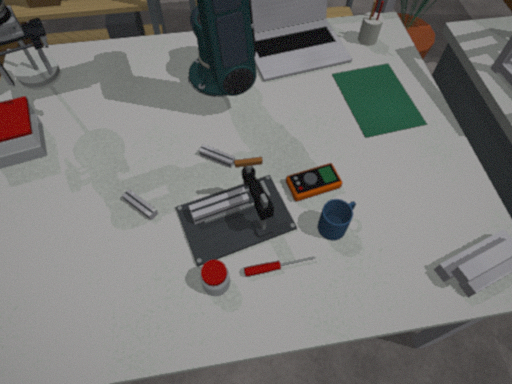

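View pics/top0.png

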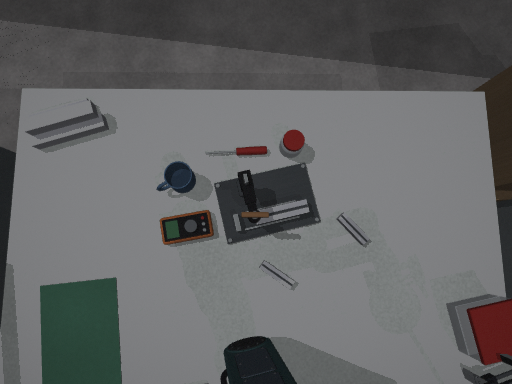

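The profile candidates in the top view are: (272,215) in the jig's channel, two short offcuts at (279,273) and (353,229), and light boxes at (65,120) on the table's edge. The one in the channel fits, since it is about 160 mm long, lies between the rails and is the largest profile piece. I'll confirm it in a crop and measure.

```bash
cat > h.py <<'E'
import cv2,numpy as np
from workcell import status, optics, ctrl
def ray(p,uv):
    R=cv2.Rodrigues(p["rvec"])[0];c=-R.T@p["tvec"].ravel()
    q=cv2.undistortPoints(np.array([[uv]],float),p["mtx"],None)[0,0]
    return c,R.T@np.array([q[0],q[1],1])
def onz(p,uv,z):
    c,d=ray(p,uv);return c+d*(z-c[2])/d[2]
def proj(p,X):
    return cv2.projectPoints(np.array(X,float).reshape(-1,3),p["rvec"],p["tvec"],p["mtx"],None)[0][:,0]
def crop(img,x0,y0,x1,y1,s): return cv2.resize(img[y0:y1,x0:x1],None,fx=s,fy=s,interpolation=cv2.INTER_CUBIC)
E
python3 - <<'E'
from h import *
b=cv2.imread("pics/top0.png");a=cv2.imread("pics/scene0.png")
A=crop(b,205,155,330,250,6)
cv2.imwrite("pics/c0.png",A)
cv2.imwrite("pics/c1.png",crop(a,165,145,305,265,5))
p=optics.camera_params("top")
# bolts/plate: dark mask
g=b.max(2);m=((g<75)).astype(np.uint8);m[:155]=0;m[250:]=0;m[:,:210]=0;m[:,325:]=0
m=cv2.morphologyEx(m,cv2.MORPH_CLOSE,np.ones((13,13)))
cs=max(cv2.findContours(m,0,2)[0],key=cv2.contourArea)
r=cv2.minAreaRect(cs);print(r)
bx=cv2.boxPoints(r);W=np.array([onz(p,u,12) for u in bx]);print(bx,W[:,:2],np.linalg.norm(np.diff(W,axis=0),axis=1),W.mean(0))
E
```

```text
((257.8529357910156, 199.41177368164062), (73.48828887939453, 110.59623718261719), 75.96376037597656)
[[195.29411 177.17648]
 [302.58823 150.35297]
 [320.41174 221.64706]
 [213.11765 248.47058]] [[ 659.62159507  193.81577903]
 [ 744.51787409 -139.21922359]
 [ 521.45344456 -187.48830145]
 [ 443.3328701   137.5979977 ]] [343.68545381 228.22717542 334.34103255] [592.23144596   1.17656292  12.        ]
```

View pics/c0.png

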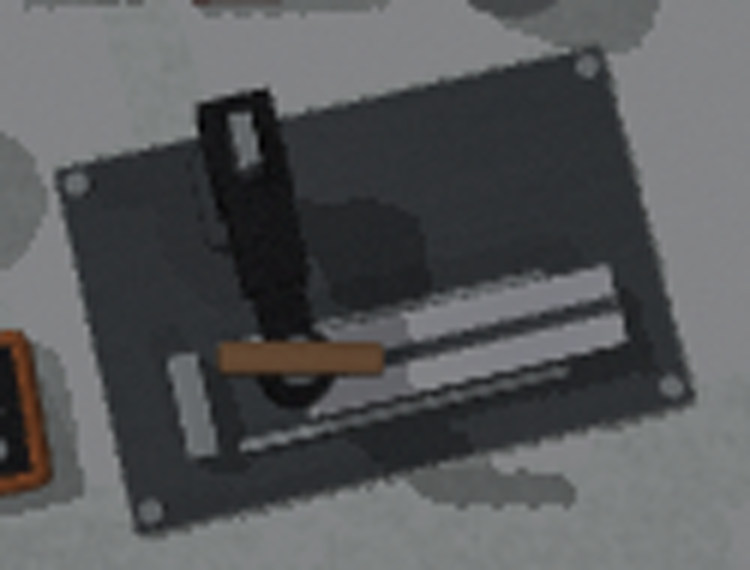

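View pics/c1.png

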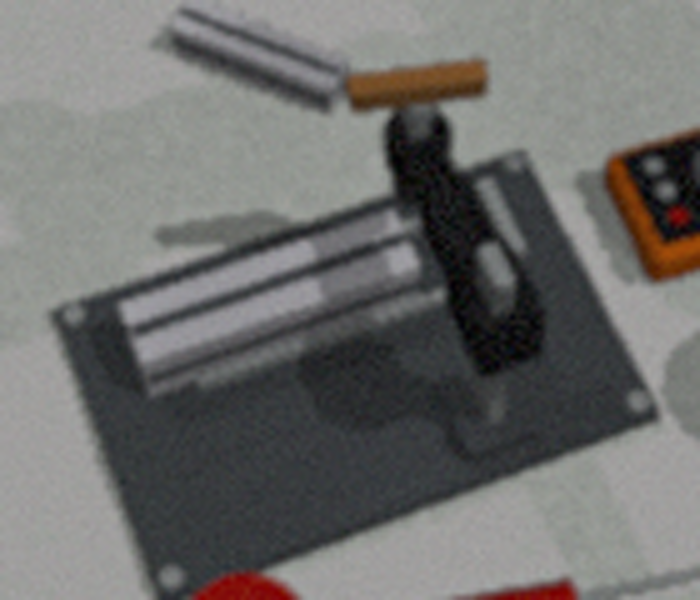

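The crops confirm it: the long profile lies in the channel with its free end at crop (619,305), the stop is at (192,405), the handle centre at (302,357) and the bar top at (245,140). Next I convert these to positions.

Run:
```python
from h import *
t=optics.camera_params("top");s=optics.camera_params("scene")
T=lambda x,y:((x+.5)/6-.5+205,(y+.5)/6-.5+155)
S=lambda x,y:((x+.5)/5-.5+165,(y+.5)/5-.5+145)
C=np.array([onz(t,T(*q),12)[:2] for q in [(57,172),(605,45),(693,402),(140,535)]]) # TL +x+y, TR +x-y, BR -x-y, BL
F=np.array([[95,145],[95,-145],[-95,-145],[-95,145]],float)
def fit(F,C):
    f=(F-F.mean(0));c=C-C.mean(0)
    th=np.arctan2((f[:,0]*c[:,1]-f[:,1]*c[:,0]).sum(),(f*c).sum())
    R=np.array([[np.cos(th),-np.sin(th)],[np.sin(th),np.cos(th)]])
    o=C.mean(0)-R@F.mean(0);return th,R,o,C-(F@R.T+o)
th,R,o,res=fit(F,C);print("top",th,o,res.round(1))
Cs=np.array([onz(s,S(*q),12)[:2] for q in [(53,313),(525,150),(660,417)]])
# scene: left-top=-x-y , right-top=-x+y, right-bottom=+x+y
th2,R2,o2,r2=fit(np.array([[-95,-145],[-95,145],[95,145]],float),Cs);print("scene",th2,o2,r2.round(1))
inF=lambda P:np.r_[R.T@(P[:2]-o),P[2]]
for n,q,z in [("profA",(610,263),52),("profB",(628,347),52),("stopTL",(168,355),42),("stopBR",(217,455),42),("stopTR",(200,352),42),("bar",(245,140),174)]:
    print(n,inF(onz(t,T(*q),z)).round(1))
for n,q,z in [("profA",(122,302),52),("profB",(140,345),52)]:
    print("s",n,inF(onz(s,S(*q),z)).round(1))
# handle: centroid of brown
def brown(im,x0,y0,x1,y1):
    h=cv2.cvtColor(im,cv2.COLOR_BGR2HSV);m=cv2.inRange(h,(6,90,50),(20,255,255));k=np.zeros_like(m);k[y0:y1,x0:x1]=255;m&=k
    c=max(cv2.findContours(m,0,1)[0],key=cv2.contourArea);print(cv2.contourArea(c));return cv2.minAreaRect(c)
ht=brown(cv2.imread("pics/top0.png"),230,200,280,230);hs=brown(cv2.imread("pics/scene0.png"),220,145,275,175);print(ht,hs)
c1,d1=ray(t,ht[0]);c2,d2=ray(s,hs[0]);d1/=np.linalg.norm(d1);d2/=np.linalg.norm(d2)
k=np.linalg.lstsq(np.c_[d1,-d2],c2-c1,rcond=None)[0];P=c1+k[0]*d1;Q=c2+k[1]*d2;print("handle",P,Q,inF((P+Q)/2))
for z in (170,180,190,200):print(z,inF(onz(t,ht[0],z)),inF(onz(s,hs[0],z)))
b=cv2.boxPoints(ht);print([onz(t,u,P[2]).round(1) for u in b])
for n,z,f in [("push start",0,(-35,-160)),("screw",0,(-35,30)),("jawpush",0,(29,30))]:print(n,R@np.array(f)+o)
for n,pp,b in (("mug",(180,177),0),("jar",(293,141),85),("meter",(187,227),36)):print(n,inF(onz(t,pp,b)),onz(t,pp,b))
```

```text
top 0.2257198703873155 [581.54581918 -25.93074891] [[-1.1 -0.4]
 [ 0.4 -1. ]
 [ 0.2  2. ]
 [ 0.4 -0.6]]
scene 0.22646368879040768 [583.4176443  -22.52141087] [[ 0.8  1.1]
 [-0.1  0.7]
 [-0.7 -1.8]]
profA [ -19.1 -111.3   52. ]
profB [ -61.3 -109.5   52. ]
stopTL [-12.8 110.6  42. ]
stopBR [-65.9  98.3  42. ]
stopTR [-15.  95.  42.]
bar [ 59.8  56.8 174. ]
s profA [ -59.8 -105.6   52. ]
s profB [ -31.  -104.9   52. ]
106.5
146.5
((254.5, 214.0), (4.0, 27.0), 90.0) ((247.75384521484375, 162.03079223632812), (7.194014549255371, 27.287641525268555), 82.87498474121094)
handle [530.93043777  20.59712147 192.17605987] [531.01248816  21.01426446 192.16556598] [-38.83145803  56.86983711 192.17081293]
170 [-37.34861632  55.37548876 170.        ] [-53.53554914  63.06876941 170.        ]
180 [-38.05636432  55.96181898 180.        ] [-46.86269648  60.35968751 180.        ]
190 [-38.76411232  56.54814919 190.        ] [-40.18984381  57.65060561 190.        ]
200 [-39.47186032  57.13447941 200.        ] [-33.51699115  54.94152371 200.        ]
[array([536.2,  54.7, 192.2]), array([535.8, -13.7, 192.2]), array([525.7, -13.6, 192.2]), array([526. ,  54.8, 192.2])]
push start [ 583.24294029 -189.70534944]
screw [540.71941465  -4.52503254]
jawpush [603.09594245   9.79868136]
mug [ 1.38955559e+02  2.43459572e+02 -2.27373675e-13] [ 6.62488320e+02  2.42452414e+02 -2.27373675e-13]
jar [ 151.10956456 -109.16489137   85.        ] [753.25420396 -98.50694752  85.        ]
meter [-19.73492969 249.45755735  36.        ] [506.48089618 212.78204443  36.        ]
```

Request:
move_arm([
  [0.0586,0.0507,0,0,0,0.0679,-1],
  [0.0586,0.0507,0,0,0,0.0679,-1],
  [0.0586,0.0507,0,0,0,0.0679,-1],
  [0.0586,0.0507,0,0,0,0.0679,-1],
  [0.0586,0.0507,0,0,0,0.0679,-1],
  [0.0586,0.0507,0,0,0,0.0679,-1],
  [0.0586,0.0507,0,0,0,0.0679,-1],
  [0.0586,0.0507,0,0,0,0.0679,-1],
  [0.0586,0.0507,0,0,0,0.0679,-1],
  [0.0586,0.0507,0,0,0,0.0679,-1],
  [0.0586,0.0507,0,0,0,0.0679,-1],
  [0.0586,0.0507,0,0,0,0.0679,-1],
  [0.0586,0.0507,0,0,0,0.0679,-1],
  [0.0586,0.0507,0,0,0,0.0679,-1],
  [0,0,0,0,0,0,-1],
  [0,0,0,0,0,0,-1],
], force=20)

```text
clock: 2.1
tcp_pos: [574.7, -170.1, 226.9]
eef_rot: [0.623, 0.782, -0.001, -0.001]
force: [0.1, -0.6, 0.1]
width: 0.4
```

Request:
move_arm([
  [0,0,-0.044,0,0,0,-1],
  [0,0,-0.044,0,0,0,-1],
  [0,0,-0.044,0,0,0,-1],
  [0,0,-0.044,0,0,0,-1],
  [0,0,-0.044,0,0,0,-1],
  [0,0,-0.044,0,0,0,-1],
  [0,0,-0.044,0,0,0,-1],
  [0,0,-0.044,0,0,0,-1],
  [0,0,0,0,0,0,-1],
  [0,0,0,0,0,0,-1],
])

```text
clock: 3.35
tcp_pos: [575.3, -170.7, 52.6]
eef_rot: [0.623, 0.782, 0.0, 0.001]
force: [0.2, -0.6, 0.5]
width: 0.5
```

Run:
```python
from h import *
b=optics.read_camera("scene");cv2.imwrite("pics/s1.png",b);cv2.imwrite("pics/c2.png",crop(b,140,120,300,240,5))
print(status.read_state()["tcp_pos"])
```

```text
[ 575.7289317  -170.61299479   53.03889196]
```

View pics/c2.png

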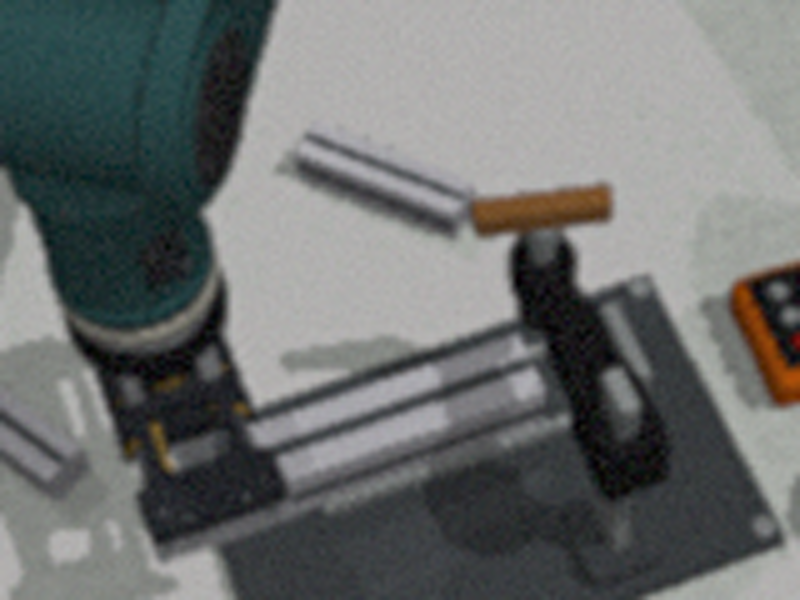

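Request:
move_arm([
  [-0.0022,0.0097,0,0,0,0,-1],
  [-0.0022,0.0097,0,0,0,0,-1],
  [-0.0022,0.0097,0,0,0,0,-1],
  [-0.0022,0.0097,0,0,0,0,-1],
  [-0.0022,0.0097,0,0,0,0,-1],
  [-0.0022,0.0097,0,0,0,0,-1],
  [-0.0022,0.0097,0,0,0,0,-1],
  [-0.0022,0.0097,0,0,0,0,-1],
  [-0.0022,0.0097,0,0,0,0,-1],
  [-0.0022,0.0097,0,0,0,0,-1],
  [-0.0022,0.0097,0,0,0,0,-1],
])

```text
clock: 4.78
tcp_pos: [563.2, -116.2, 51.6]
eef_rot: [0.622, 0.783, 0.0, 0.0]
force: [0.7, -3.2, 1.9]
width: 0.4
```

Request:
move_arm([
  [-0.001,0.0039,0,0,0,0,-1],
  [-0.001,0.0039,0,0,0,0,-1],
  [-0.001,0.0039,0,0,0,0,-1],
])

```text
clock: 5.15
tcp_pos: [561.8, -110.7, 51.6]
eef_rot: [0.622, 0.783, 0.0, 0.0]
force: [0.8, -2.7, 0.6]
width: 0.7
```

Request:
move_arm([
  [-0.001,0.0039,0,0,0,0,-1],
  [-0.001,0.0039,0,0,0,0,-1],
])

```text
clock: 5.4
tcp_pos: [560.8, -106.7, 51.7]
eef_rot: [0.622, 0.783, 0.0, 0.0]
force: [0.2, -3.8, 1.8]
width: 0.4
```

Request:
move_arm([
  [-0.0007,0.0029,0,0,0,0,-1],
  [-0.0007,0.0029,0,0,0,0,-1],
])

```text
clock: 5.65
tcp_pos: [560.2, -104.6, 51.7]
eef_rot: [0.622, 0.783, -0.001, 0.001]
force: [2.2, -8.0, -0.3]
width: 0.6
```

Request:
move_arm([
  [-0.0005,0.002,0,0,0,0,-1],
  [0,0,0,0,0,0,-1],
])

```text
clock: 5.9
tcp_pos: [560.3, -104.6, 51.7]
eef_rot: [0.623, 0.783, -0.001, 0.002]
force: [2.3, -8.3, 0.4]
width: 0.3
```

Request:
move_arm([
  [-0.0009,0.0039,0,0,0,0,-1],
  [0,0,0,0,0,0,-1],
])

```text
clock: 6.15
tcp_pos: [560.3, -104.5, 51.9]
eef_rot: [0.623, 0.782, -0.002, 0.003]
force: [3.4, -11.5, -1.5]
width: 0.4
```

Request:
move_arm([
  [0.0045,-0.0195,0,0,0,0,-1],
  [0,0,0.051,0,0,0,-1],
  [0,0,0.051,0,0,0,-1],
  [0,0,0.051,0,0,0,-1],
  [0,0,0.051,0,0,0,-1],
  [0,0,0.051,0,0,0,-1],
  [0,0,0.051,0,0,0,-1],
  [0,0,0.051,0,0,0,-1],
  [0,0,0,0,0,0,-1],
])

```text
clock: 7.28
tcp_pos: [562.2, -109.9, 231.9]
eef_rot: [0.622, 0.783, 0.001, 0.001]
force: [0.5, 0.7, 0.0]
width: 0.4
```

Run:
```python
from h import *
b=optics.read_camera("scene");w=optics.read_camera("wrist");cv2.imwrite("pics/v2.png",np.hstack([crop(b,165,145,305,265,3),cv2.resize(w,(380,360))]))
s=status.read_state();print(s["tcp_pos"],s["force"])
```

```text
[ 561.03974542 -109.89753622  228.73841325] [0.88478081 0.2966263  0.00714689]
```

View pics/v2.png

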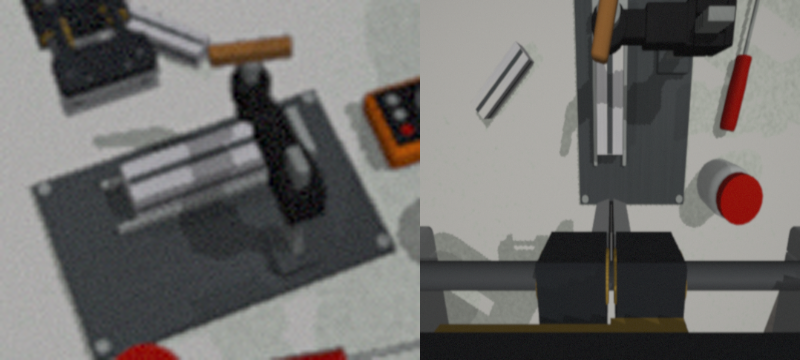

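The profile is home: in the wrist view its end is at (608,160) and the channel's run-in is clear. Next I go over the jaw.

Request:
move_arm([
  [0.0107,0.0487,0,0,0,0,-1],
  [0.0107,0.0487,0,0,0,0,-1],
  [0.0107,0.0487,0,0,0,0,-1],
  [0.0107,0.0487,0,0,0,0,-1],
  [0.0107,0.0487,0,0,0,0,-1],
  [0.0107,0.0487,0,0,0,0,-1],
  [0,0,-0.024,0,0,0,-1],
  [0,0,-0.024,0,0,0,-1],
  [0,0,-0.02,0,0,0,-1],
  [0,0,0,0,0,0,-1],
])

```text
clock: 8.62
tcp_pos: [592.7, 34.7, 194.1]
eef_rot: [0.623, 0.782, -0.001, -0.001]
force: [0.0, -0.4, 0.4]
width: 0.3
```

Run:
```python
from h import *
w=optics.read_camera("wrist");b=optics.read_camera("scene");t=optics.read_camera("top");cv2.imwrite("pics/v3.png",np.hstack([crop(b,195,120,305,240,4),crop(t,210,160,290,240,4)[:480].copy() if 0 else cv2.resize(t[160:240,210:290],(340,480))]))
s=status.read_state();print(s["tcp_pos"],s["force"])
```

```text
[593.81881309  35.08811505 196.4822858 ] [ 0.66304477 -0.34165329  0.22809648]
```

View pics/v3.png

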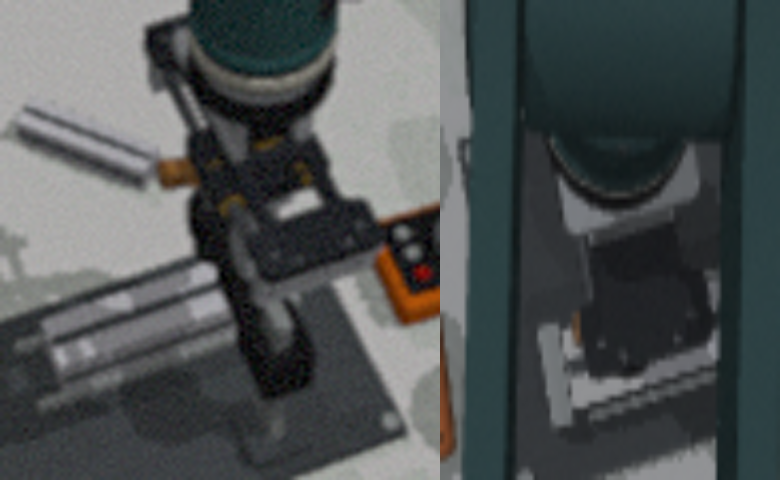

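Request:
move_arm([
  [0,0,-0.01,0,0,0,-1],
  [0,0,-0.01,0,0,0,-1],
  [0,0,-0.01,0,0,0,-1],
  [0,0,-0.01,0,0,0,-1],
  [0,0,-0.01,0,0,0,-1],
])

```text
clock: 9.4
tcp_pos: [593.5, 35.5, 171.2]
eef_rot: [0.622, 0.783, 0.0, 0.0]
force: [-2.0, 0.3, 3.9]
width: 0.3
```

Request:
move_arm([
  [0,0,-0.01,0,0,0,-1],
  [0,0,-0.01,0,0,0,-1],
  [0,0,-0.01,0,0,0,-1],
  [0,0,-0.01,0,0,0,-1],
])

```text
clock: 9.9
tcp_pos: [593.5, 35.5, 150.7]
eef_rot: [0.622, 0.783, -0.0, -0.0]
force: [-2.1, 1.0, 3.3]
width: 0.4
```

Request:
move_arm([
  [0,0,-0.008,0,0,0,-1],
  [0,0,-0.008,0,0,0,-1],
  [0,0,-0.008,0,0,0,-1],
])

```text
clock: 10.28
tcp_pos: [593.5, 35.5, 138.7]
eef_rot: [0.622, 0.783, -0.0, -0.0]
force: [-2.1, 0.3, 3.7]
width: 0.4
```

Request:
move_arm([
  [0,0,-0.004,0,0,0,-1],
  [0,0,-0.004,0,0,0,-1],
])

```text
clock: 10.52
tcp_pos: [593.5, 35.6, 134.9]
eef_rot: [0.622, 0.783, 0.0, -0.0]
force: [-2.5, 0.4, 2.8]
width: 0.5
```

Request:
move_arm([
  [0,0,-0.004,0,0,0,-1],
  [0,0,-0.004,0,0,0,-1],
])

```text
clock: 10.78
tcp_pos: [593.5, 35.5, 130.9]
eef_rot: [0.622, 0.783, -0.0, -0.0]
force: [-2.3, 0.2, 2.8]
width: 0.5
```

Request:
move_arm([
  [0,0,-0.004,0,0,0,-1],
  [0,0,-0.004,0,0,0,-1],
])

```text
clock: 11.02
tcp_pos: [593.8, 35.5, 128.6]
eef_rot: [0.622, 0.783, 0.0, 0.001]
force: [-7.4, 0.0, 13.0]
width: 0.1
```

Request:
move_arm([
  [0,0,-0.003,0,0,0,-1],
  [0,0,-0.002,0,0,0,-1],
])

```text
clock: 11.28
tcp_pos: [594.0, 35.5, 128.4]
eef_rot: [0.622, 0.783, 0.001, 0.001]
force: [-10.1, -0.0, 17.5]
width: 0.5
```

Request:
move_arm([
  [0,0,-0.003,0,0,0,-1],
  [0,0,-0.003,0,0,0,-1],
  [0,0,0,0,0,0,-1],
])

```text
clock: 11.65
tcp_pos: [594.3, 35.5, 128.2]
eef_rot: [0.622, 0.783, 0.002, 0.002]
force: [-15.4, 0.5, 22.0]
width: 0.5
```

Request:
move_arm([
  [0,0,-0.003,0,0,0,-1],
  [0,0,-0.003,0,0,0,-1],
  [0,0,0,0,0,0,-1],
])

```text
clock: 12.02
tcp_pos: [594.6, 35.5, 128.0]
eef_rot: [0.622, 0.783, 0.002, 0.003]
force: [-19.7, -0.7, 30.8]
width: 0.0
```

Request:
move_arm([
  [0,0,0.01,0,0,0,-1],
  [0,0,0.04,0,0,0,-1],
  [0,0,0.05,0,0,0,-1],
  [0,0,0.05,0,0,0,-1],
  [0,0,0.05,0,0,0,-1],
  [-0.01,-0.1,0.04,0,0,0,-1],
  [-0.01,-0.1,0,0,0,0,-1],
  [-0.01,-0.1,0,0,0,0,-1],
  [0,0,0,0,0,0,-1],
])

```text
clock: 13.15
tcp_pos: [578.5, -117.9, 237.5]
eef_rot: [0.624, 0.781, -0.0, 0.0]
force: [0.3, -0.3, 0.6]
width: 0.5
```

Run:
```python
from h import *
w=optics.read_camera("wrist");b=optics.read_camera("scene");t=optics.read_camera("top")
cv2.imwrite("pics/w4.png",w);cv2.imwrite("pics/s4.png",b);cv2.imwrite("pics/t4.png",t)
cv2.imwrite("pics/v4.png",np.hstack([crop(b,205,150,295,250,5)[:480],cv2.resize(w,(346,480))]))
s=status.read_state();print(s["tcp_pos"],s["force"],s["qpos"])
```

```text
[ 578.87928569 -113.86193606  237.95098936] [ 0.20959474 -0.05827727 -0.96441079] [-2.90737112e-01  1.75068030e-01  1.25215258e+00  7.90730918e-04
  1.71451087e+00 -5.18183828e-01]
```

View pics/v4.png

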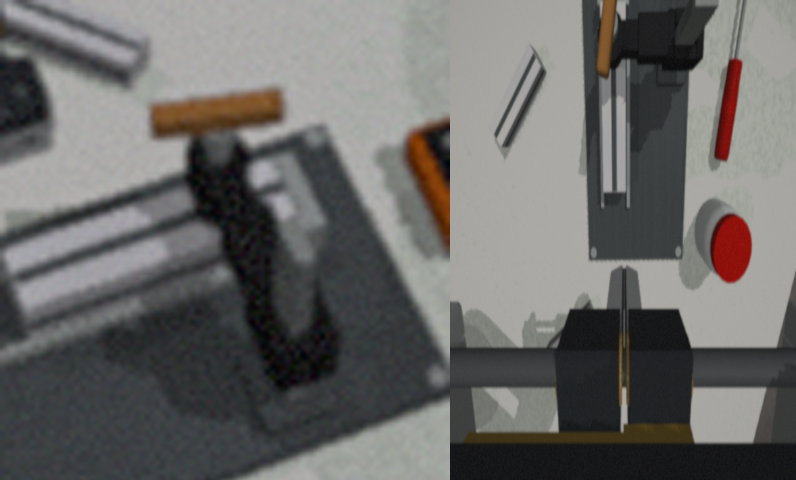

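```bash
cat >> h.py <<'E'
TH=.226;RF=np.array([[np.cos(TH),-np.sin(TH)],[np.sin(TH),np.cos(TH)]]);OF=np.array([571.6,0.3])
inF=lambda P:np.r_[RF.T@(P[:2]-OF),P[2]]
def brown(im,x0,y0,x1,y1):
    im=cv2.resize(im[y0:y1,x0:x1],None,fx=4,fy=4,interpolation=cv2.INTER_CUBIC)
    h=cv2.cvtColor(im,cv2.COLOR_BGR2HSV);m=cv2.inRange(h,(5,90,50),(22,255,255))
    c=max(cv2.findContours(m,0,1)[0],key=cv2.contourArea);r=cv2.minAreaRect(c)
    f=lambda q:((np.array(q)+.5)/4-.5+[x0,y0])
    b=f(cv2.boxPoints(r));l=[np.linalg.norm(b[1]-b[0]),np.linalg.norm(b[2]-b[1])]
    e=((b[0]+b[3])/2,(b[1]+b[2])/2) if l[0]>l[1] else ((b[0]+b[1])/2,(b[2]+b[3])/2)
    return f(r[0]),e,l
def tri(p,u,q,v):
    c1,d1=ray(p,u);c2,d2=ray(q,v);d1/=np.linalg.norm(d1);d2/=np.linalg.norm(d2)
    k=np.linalg.lstsq(np.c_[d1,-d2],c2-c1,rcond=None)[0];P=c1+k[0]*d1;Q=c2+k[1]*d2
    return (P+Q)/2,np.linalg.norm(P-Q)
E
python3 - <<'E'
from h import *
t=optics.camera_params("top");s=optics.camera_params("scene")
for k in "04":
    T=cv2.imread(f"pics/top0.png" if k=="0" else "pics/t4.png");S=cv2.imread("pics/scene0.png" if k=="0" else "pics/s4.png")
    a=brown(T,230,195,285,235);b=brown(S,215,140,280,190)
    P,e=tri(t,a[0],s,b[0]);print(k,a,b);print(P,e,inF(P))
    E=[onz(t,q,P[2]) for q in a[1]];d=E[1]-E[0];print("handle yaw",np.arctan2(d[1],d[0]))
E
```

```text
0 (array([254.62499619, 214.12499809]), (array([240.87499809, 214.12499809]), array([268.37499237, 214.12499809])), [np.float64(5.5), np.float64(27.4999942779541)]) (array([247.91041183, 161.98848152]), (array([234.05077076, 163.61902809]), array([261.77005196, 160.35793495])), [np.float64(27.910452009805557), np.float64(7.507049933348306)])
[530.73574329  20.85440473 192.04310572] 1.1749434369578313 [-35.21924716  29.1886221  192.04310572]
handle yaw -1.5755598341558723
4 (array([254.  , 215.75]), (array([241.125, 215.75 ]), array([266.875, 215.75 ])), [np.float64(25.75), np.float64(5.25)]) (array([248.05840683, 172.62554932]), (array([235.25273132, 174.33297348]), array([260.86408234, 170.91812515])), [np.float64(25.838004756971145), np.float64(6.9551147614608215)])
[530.32245921  20.94666012 145.07086928] 1.8815631264257455 [-35.60134895  29.3711406  145.07086928]
handle yaw -1.5757063065175452
```

The handle is now at z≈145, and the tilt isn't clear from the images. I'll check by touch: a light contact at the push point gives the jaw's resting height, and I'll press again a little harder.

Request:
move_arm([
  [0.0057,0.05,0,0,0,0,-1],
  [0.0057,0.05,0,0,0,0,-1],
  [0.0057,0.05,0,0,0,0,-1],
  [0.0057,0.05,0,0,0,0,-1],
  [0.0057,0.05,0,0,0,0,-1],
  [0.0057,0.05,0,0,0,0,-1],
  [0,0,-0.05,0,0,0,-1],
  [0,0,-0.05,0,0,0,-1],
  [0,0,-0.05,0,0,0,-1],
  [0,0,-0.04,0,0,0,-1],
  [0,0,-0.01,0,0,0,-1],
  [0,0,0,0,0,0,-1],
  [0,0,0,0,0,0,-1],
])

```text
clock: 14.92
tcp_pos: [596.4, 36.0, 139.9]
eef_rot: [0.622, 0.783, 0.001, 0.001]
force: [1.0, 0.6, 0.2]
width: 0.3
```

Request:
move_arm([
  [0,0,-0.004,0,0,0,-1],
  [0,0,-0.002,0,0,0,-1],
])

```text
clock: 15.18
tcp_pos: [595.9, 35.4, 135.9]
eef_rot: [0.622, 0.783, 0.0, 0.0]
force: [0.1, 0.7, 1.3]
width: 0.5
```

Request:
move_arm([
  [0,0,-0.002,0,0,0,-1],
  [0,0,-0.002,0,0,0,-1],
])

```text
clock: 15.42
tcp_pos: [595.7, 35.5, 133.4]
eef_rot: [0.622, 0.783, 0.0, 0.0]
force: [0.0, 0.2, -0.6]
width: 0.3
```

Request:
move_arm([
  [0,0,-0.002,0,0,0,-1],
  [0,0,-0.002,0,0,0,-1],
])

```text
clock: 15.68
tcp_pos: [595.7, 35.5, 131.4]
eef_rot: [0.622, 0.783, -0.0, -0.0]
force: [-0.8, 0.3, 0.1]
width: 0.4
```

Request:
move_arm([
  [0,0,-0.002,0,0,0,-1],
  [0,0,-0.002,0,0,0,-1],
])

```text
clock: 15.92
tcp_pos: [595.7, 35.6, 129.4]
eef_rot: [0.622, 0.783, 0.0, 0.0]
force: [-0.2, -0.0, 0.3]
width: 0.1
```

Request:
move_arm([
  [0,0,-0.002,0,0,0,-1],
  [0,0,-0.002,0,0,0,-1],
])

```text
clock: 16.18
tcp_pos: [595.8, 35.5, 128.8]
eef_rot: [0.622, 0.783, 0.0, 0.0]
force: [-3.5, -0.5, 7.0]
width: 0.9
```

Request:
move_arm([
  [0,0,-0.006,0,0,0,-1],
  [0,0,-0.006,0,0,0,-1],
  [0,0,0,0,0,0,-1],
])

```text
clock: 16.55
tcp_pos: [596.2, 35.5, 128.5]
eef_rot: [0.622, 0.783, 0.002, 0.002]
force: [-13.2, -1.2, 22.3]
width: 0.2
```

Request:
move_arm([
  [0,0,-0.006,0,0,0,-1],
  [0,0,-0.006,0,0,0,-1],
  [0,0,0,0,0,0,-1],
])

```text
clock: 16.92
tcp_pos: [596.7, 35.5, 128.2]
eef_rot: [0.622, 0.783, 0.003, 0.004]
force: [-23.5, -1.7, 38.3]
width: 0.5
```

Request:
move_arm([
  [0,0,0.014,0,0,0,-1],
  [0,0,0.02,0,0,0,-1],
  [0,0,0.01,0,0,0,-1],
  [-0.03,-0.007,0,0,0,0,-1],
  [-0.034,-0.008,0,0,0,0,-1],
  [0,0,0,0,0,0,-1],
  [0,0,0,0,0,0,-1],
])

```text
clock: 17.8
tcp_pos: [564.1, 28.1, 137.0]
eef_rot: [0.622, 0.783, -0.0, -0.0]
force: [0.4, 0.1, 0.6]
width: 0.5
```

Request:
move_arm([
  [0,0,-0.002,0,0,0,-1],
  [0,0,0,0,0,0,-1],
])

```text
clock: 18.05
tcp_pos: [564.0, 28.1, 136.2]
eef_rot: [0.622, 0.783, -0.0, -0.0]
force: [-0.2, -1.0, -0.5]
width: 0.6
```

Request:
move_arm([
  [0,0,-0.004,0,0,0,-1],
  [0,0,-0.002,0,0,0,-1],
  [0,0,0,0,0,0,-1],
])

```text
clock: 18.42
tcp_pos: [563.6, 28.0, 133.3]
eef_rot: [0.622, 0.783, -0.0, -0.0]
force: [-0.6, 0.7, -0.8]
width: 0.3
```

Request:
move_arm([
  [0,0,-0.002,0,0,0,-1],
  [0,0,0,0,0,0,-1],
])

```text
clock: 18.68
tcp_pos: [563.7, 28.0, 132.4]
eef_rot: [0.622, 0.783, 0.0, -0.0]
force: [0.5, -0.4, 0.2]
width: 0.5
```

Request:
move_arm([
  [0,0,-0.002,0,0,0,-1],
  [0,0,0,0,0,0,-1],
])

```text
clock: 18.92
tcp_pos: [563.7, 28.0, 131.4]
eef_rot: [0.622, 0.783, 0.0, -0.0]
force: [0.9, 0.8, 0.6]
width: 0.2
```

Request:
move_arm([
  [0,0,-0.001,0,0,0,-1],
  [0,0,0,0,0,0,-1],
])

```text
clock: 19.18
tcp_pos: [563.7, 28.0, 131.0]
eef_rot: [0.622, 0.783, 0.0, 0.0]
force: [-0.1, 0.1, 0.2]
width: 0.5
```

Request:
move_arm([
  [0,0,-0.001,0,0,0,-1],
  [0,0,0,0,0,0,-1],
])

```text
clock: 19.42
tcp_pos: [563.7, 28.0, 130.5]
eef_rot: [0.622, 0.783, 0.0, 0.0]
force: [0.1, 0.3, 0.5]
width: 0.5
```

Request:
move_arm([
  [0,0,-0.001,0,0,0,-1],
  [0,0,0,0,0,0,-1],
])

```text
clock: 19.68
tcp_pos: [563.7, 28.0, 129.9]
eef_rot: [0.622, 0.783, -0.0, -0.0]
force: [-0.1, 0.1, 0.3]
width: 0.3
```

Request:
move_arm([
  [0,0,-0.001,0,0,0,-1],
  [0,0,0,0,0,0,-1],
])

```text
clock: 19.92
tcp_pos: [563.7, 28.1, 129.4]
eef_rot: [0.622, 0.783, 0.0, -0.0]
force: [0.5, -0.2, 0.1]
width: 0.5
```

Request:
move_arm([
  [0,0,-0.001,0,0,0,-1],
  [0,0,0,0,0,0,-1],
])

```text
clock: 20.18
tcp_pos: [563.7, 28.0, 128.9]
eef_rot: [0.622, 0.783, -0.0, -0.0]
force: [-0.2, 0.7, 0.6]
width: 0.6
```

Request:
move_arm([
  [0,0,-0.001,0,0,0,-1],
  [0,0,0,0,0,0,-1],
])

```text
clock: 20.42
tcp_pos: [563.7, 28.0, 128.5]
eef_rot: [0.622, 0.783, -0.0, 0.0]
force: [-0.2, -0.6, 0.4]
width: 0.3
```

Request:
move_arm([
  [0,0,-0.001,0,0,0,-1],
  [0,0,0,0,0,0,-1],
])

```text
clock: 20.68
tcp_pos: [563.7, 28.0, 127.9]
eef_rot: [0.622, 0.783, 0.0, -0.0]
force: [-0.3, 1.3, 0.3]
width: 0.4
```

Request:
move_arm([
  [0,0,-0.002,0,0,0,-1],
  [0,0,0,0,0,0,-1],
])

```text
clock: 20.92
tcp_pos: [563.7, 28.0, 127.4]
eef_rot: [0.622, 0.783, 0.0, 0.0]
force: [-0.9, -0.4, 2.4]
width: 0.4
```

Request:
move_arm([
  [0,0,-0.002,0,0,0,-1],
  [0,0,0,0,0,0,-1],
])

```text
clock: 21.18
tcp_pos: [563.8, 28.0, 126.8]
eef_rot: [0.622, 0.783, 0.0, 0.0]
force: [-1.6, 0.1, 5.3]
width: 0.7
```

Run:
```python
from h import *
p=optics.camera_params("wrist");w=optics.read_camera("wrist");b=optics.read_camera("scene")
cv2.imwrite("pics/w5.png",w)
cv2.imwrite("pics/v5.png",np.hstack([crop(b,215,130,295,220,5),crop(w,150,0,400,250,1.8)]))
s=status.read_state();print(s["tcp_pos"],s["force"],s["torque"]);print(proj(p,[np.r_[RF@np.array(f[:2])+OF,f[2]] for f in [(29,30,106),(53,30,106),(-35,30,145),(0,30,106)]]))
```

```text
[563.83627679  27.95344766 126.74793283] [-1.34404048 -1.12412007  4.88989928] [-0.1008391   0.29177343 -0.03304226]
[[305.84215885 223.74431547]
 [342.53535703 223.7861154 ]
 [195.76823161 250.42047903]
 [261.48885857 223.69378934]]
```

View pics/v5.png

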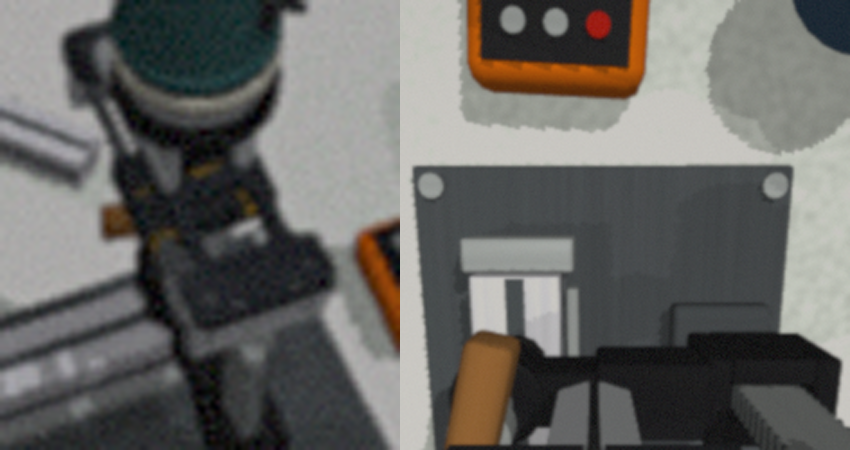

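Run:
```python
from h import *
p=optics.camera_params("wrist")
w=cv2.imread("pics/w5.png");cv2.imwrite("pics/v6.png",crop(w,190,150,410,270,3.6))
c=-cv2.Rodrigues(p["rvec"])[0].T@p["tvec"].ravel();print("cam",inF(c))
W=lambda x,y:(150+(x-400)/1.8,y/1.8)
for n,q in [("step1",(597,348)),("step2",(690,336)),("collarR",(805,334)),("collarRnear",(840,360)),("barL",(733,386)),("barTopback",(800,388))]:
    print(n,[inF(onz(p,W(*q),z)).round(1) for z in (62,84,106)])
```

```text
cam [ -3.01120217  98.56650788 285.20920413]
step1 [array([-1. , 38.8, 62. ]), array([-1.2, 44.7, 84. ]), array([ -1.4,  50.5, 106. ])]
step2 [array([39.7, 44.3, 62. ]), array([35.5, 49.6, 84. ]), array([ 31.3,  55. , 106. ])]
collarR [array([90. , 45.2, 62. ]), array([80.8, 50.5, 84. ]), array([ 71.7,  55.7, 106. ])]
collarRnear [array([106.7,  33.4,  62. ]), array([95.9, 39.8, 84. ]), array([ 85.1,  46.2, 106. ])]
barL [array([60.1, 21.2, 62. ]), array([53.8, 28.8, 84. ]), array([ 47.6,  36.4, 106. ])]
barTopback [array([90.2, 20.3, 62. ]), array([81., 28., 84.]), array([ 71.8,  35.7, 106. ])]
```

View pics/v6.png

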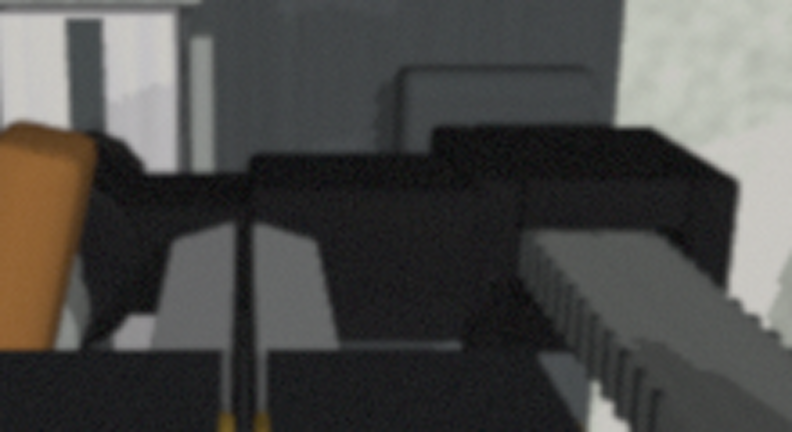

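Run:
```python
from h import *
p=optics.camera_params("wrist");w=cv2.cvtColor(cv2.imread("pics/w5.png"),cv2.COLOR_BGR2GRAY).astype(float)
def edge(c0,c1,r0,r1):
    out=[]
    for c in range(c0,c1):
        g=np.diff(cv2.GaussianBlur(w,(3,3),.7)[r0:r1,c]);a=np.abs(g);i=a.argmax();i=min(max(i,1),len(a)-2)
        d=a[i-1]-2*a[i]+a[i+1];o=.5*(a[i-1]-a[i+1])/d if d else 0
        out.append((c,r0+i+o+.5))
    return np.array(out)
def ony(uv,y):
    c,d=ray(p,uv);cf=inF(c);df=np.r_[RF.T@d[:2],d[2]];return cf+df*(y-cf[1])/df[1]
for n,c0,c1,r0,r1,y in [("Bbot",264,307,189,198,45),("Btop",285,307,198,206,45),("Cbot",318,366,182,190,48),("Abot",232,256,194,203,42)]:
    e=edge(c0,c1,r0,r1);q=np.array([ony(u,y) for u in e]);k=np.polyfit(q[:,0],q[:,2],1)
    r=q[:,2]-np.polyval(k,q[:,0]);ok=abs(r)<2*r.std()+.1;k=np.polyfit(q[ok,0],q[ok,2],1)
    print(n,"row",np.polyfit(e[:,0],e[:,1],1),"slope z/x",k[0],"z mid",q[:,2].mean(),"std",r.std())
for n,c0,c1,r0,r1,z in [("plate",165,360,87,98,12),("stopback",188,228,128,136,42)]:
    e=edge(c0,c1,r0,r1);q=np.array([inF(onz(p,u,z)) for u in e]);print(n,np.polyfit(e[:,0],e[:,1],1),np.polyfit(q[:,0],q[:,1],1),q.mean(0))
print(p["rvec"])
# collar right vertical edge: solve
from scipy.optimize import fsolve
U=lambda x,y:np.array([190+x/3.6-.36,150+y/3.6-.36])
P=lambda f:proj(p,np.r_[RF@np.array(f[:2])+OF,f[2]])[0]
s=fsolve(lambda v:np.r_[P((v[0],v[1],v[2]))-U(738,182),P((v[0],v[1],v[3]))-U(655,128)],[85,48,106,62]);print("collar edge",s)
```

```text
Bbot row [-2.32200083e-03  1.92780158e+02] slope z/x -0.012101830249914096 z mid 81.81780370718987 std 0.30350867297339784
Btop row [-2.10828689e-03  2.02780631e+02] slope z/x 0.012891205116133238 z mid 106.91543864949176 std 1.9638772410675196
Cbot row [7.97551460e-03 1.81541086e+02] slope z/x 0.02706169308732144 z mid 69.54845579473776 std 0.8828745246408055
Abot row [-8.09644842e-03  1.99483703e+02] slope z/x -0.03434325127618235 z mid 85.63955797459687 std 0.16398579362076895
plate [-1.74032091e-03  9.19701783e+01] [3.28578308e-03 1.19389020e+02] [  1.39927155 119.39361748  12.        ]
stopback [-2.86984705e-03  1.32767808e+02] [4.33526411e-03 8.54752233e+01] [-43.63153248  85.28606912  42.        ]
[-2.87944044 -0.32888498 -0.04177005]
collar edge [  5628.28930655  -3233.86438625 -11142.5363828  -13658.66565983]<stdin>:23: RuntimeWarning: The iteration is not making good progress, as measured by the 
 improvement from the last ten iterations.
```

Request:
move_arm([
  [0,0,0.014,0,0,0,-1],
  [0,0,0.01,0,0,0,-1],
  [0.025,0.006,0,0,0,0,-1],
  [0.025,0.006,0,0,0,0,-1],
  [0,0,0,0,0,0,-1],
  [0,0,-0.006,0,0,0,-1],
  [0,0,-0.004,0,0,0,-1],
  [0,0,0,0,0,0,-1],
])

```text
clock: 22.28
tcp_pos: [588.3, 34.0, 132.6]
eef_rot: [0.622, 0.783, -0.0, -0.0]
force: [-0.7, -0.4, 0.0]
width: 0.5
```

Request:
move_arm([
  [0,0,-0.004,0,0,0,-1],
  [0,0,0,0,0,0,-1],
])

```text
clock: 22.52
tcp_pos: [588.5, 34.0, 130.9]
eef_rot: [0.622, 0.783, -0.0, -0.0]
force: [-0.4, -0.2, 0.2]
width: 0.4
```

Request:
move_arm([
  [0,0,-0.003,0,0,0,-1],
  [0,0,0,0,0,0,-1],
])

```text
clock: 22.78
tcp_pos: [588.6, 34.0, 129.3]
eef_rot: [0.622, 0.783, -0.0, -0.0]
force: [0.5, 1.2, 0.5]
width: 0.7
```

Request:
move_arm([
  [0,0,-0.003,0,0,0,-1],
  [0,0,0,0,0,0,-1],
])

```text
clock: 23.02
tcp_pos: [588.6, 34.0, 127.8]
eef_rot: [0.622, 0.783, -0.0, -0.0]
force: [0.1, 0.3, 0.3]
width: 0.4
```

Request:
move_arm([
  [0,0,-0.002,0,0,0,-1],
  [0,0,0,0,0,0,-1],
])

```text
clock: 23.28
tcp_pos: [588.8, 34.0, 127.2]
eef_rot: [0.622, 0.783, 0.0, 0.0]
force: [0.3, 1.0, 0.9]
width: 0.4
```

Request:
move_arm([
  [0,0,-0.002,0,0,0,-1],
  [0,0,0,0,0,0,-1],
])

```text
clock: 23.52
tcp_pos: [588.9, 34.0, 126.9]
eef_rot: [0.622, 0.783, 0.0, 0.0]
force: [-1.8, -0.4, 5.4]
width: 0.3
```

Request:
move_arm([
  [0,0,-0.002,0,0,0,-1],
  [0,0,0,0,0,0,-1],
])

```text
clock: 23.78
tcp_pos: [589.0, 34.1, 126.1]
eef_rot: [0.622, 0.783, 0.0, 0.001]
force: [-2.1, 0.1, 6.6]
width: 0.6
```

Request:
move_arm([
  [-0.001,0,-0.004,0,0,0,-1],
  [0,0,0,0,0,0,-1],
])

```text
clock: 24.02
tcp_pos: [589.1, 34.1, 125.1]
eef_rot: [0.622, 0.783, 0.001, 0.001]
force: [-2.1, -0.4, 8.9]
width: 0.5
```

Request:
move_arm([
  [-0.001,0,-0.004,0,0,0,-1],
  [0,0,0,0,0,0,-1],
])

```text
clock: 24.28
tcp_pos: [589.2, 34.1, 124.2]
eef_rot: [0.622, 0.783, 0.002, 0.002]
force: [-1.2, -0.1, 10.9]
width: 0.2
```

Request:
move_arm([
  [-0.001,0,-0.004,0,0,0,-1],
  [0,0,0,0,0,0,-1],
])

```text
clock: 24.52
tcp_pos: [589.5, 34.2, 123.1]
eef_rot: [0.622, 0.783, 0.003, 0.003]
force: [-0.6, 1.2, 13.0]
width: 0.7
```

Request:
move_arm([
  [-0.001,0,-0.004,0,0,0,-1],
  [0,0,0,0,0,0,-1],
])

```text
clock: 24.78
tcp_pos: [589.9, 34.3, 121.8]
eef_rot: [0.622, 0.783, 0.003, 0.004]
force: [0.4, 0.8, 12.5]
width: 0.6
```

Request:
move_arm([
  [-0.001,0,-0.004,0,0,0,-1],
  [0,0,0,0,0,0,-1],
])

```text
clock: 25.02
tcp_pos: [590.2, 34.3, 120.6]
eef_rot: [0.622, 0.783, 0.004, 0.005]
force: [0.7, 0.8, 14.3]
width: 0.4
```

Request:
move_arm([
  [-0.001,0,-0.004,0,0,0,-1],
  [0,0,0,0,0,0,-1],
])

```text
clock: 25.28
tcp_pos: [590.2, 34.3, 120.0]
eef_rot: [0.622, 0.783, 0.005, 0.006]
force: [-0.2, 0.9, 18.1]
width: 0.6
```

Request:
move_arm([
  [-0.001,0,-0.004,0,0,0,-1],
  [0,0,0,0,0,0,-1],
])

```text
clock: 25.52
tcp_pos: [590.2, 34.3, 119.4]
eef_rot: [0.622, 0.783, 0.005, 0.006]
force: [-0.0, 0.4, 22.3]
width: 0.7
```

Request:
move_arm([
  [-0.001,0,-0.005,0,0,0,-1],
  [0,0,0,0,0,0,-1],
  [0,0,0,0,0,0,-1],
])

```text
clock: 25.9
tcp_pos: [590.3, 34.3, 118.6]
eef_rot: [0.622, 0.783, 0.006, 0.007]
force: [-2.6, 0.7, 26.7]
width: 0.4
```

Run:
```python
from h import *
s=status.read_state();print(s["tcp_pos"],s["force"])
w=optics.read_camera("wrist");cv2.imwrite("pics/w7.png",w)
```

```text
[590.27365808  34.3197324  118.6208396 ] [-2.55087133  0.74338391 26.72282617]
```

Request:
move_arm([
  [0,0,0.014,0,0,0,-1],
  [0,0,0.03,0,0,0,-1],
  [0,0,0.05,0,0,0,-1],
  [0,0,0.05,0,0,0,-1],
  [0,0,0.05,0,0,0,-1],
  [0,0,0.04,0,0,0,-1],
  [-0.01,-0.1,0,0,0,0,-1],
  [-0.01,-0.1,0,0,0,0,-1],
  [-0.01,-0.1,0,0,0,0,-1],
  [0,0,0,0,0,0,-1],
])

```text
clock: 27.2
tcp_pos: [568.7, -119.0, 224.1]
eef_rot: [0.624, 0.781, -0.001, -0.001]
force: [-0.1, 1.1, 0.2]
width: 0.2
```

Run:
```python
from h import *
t=optics.camera_params("top");s=optics.camera_params("scene")
T=optics.read_camera("top");S=optics.read_camera("scene");w=optics.read_camera("wrist");cv2.imwrite("pics/t8.png",T);cv2.imwrite("pics/s8.png",S);cv2.imwrite("pics/w8.png",w)
a=brown(T,230,195,285,235);b=brown(S,215,140,280,190)
P,e=tri(t,a[0],s,b[0]);print(a,b,P,e,inF(P))
E=[onz(t,q,P[2]) for q in a[1]];d=E[1]-E[0];print("handle yaw",np.arctan2(d[1],d[0]))
p4=cv2.imread("pics/w4.png")
cv2.imwrite("pics/v8.png",np.vstack([np.hstack([crop(x,190,0,330,100,2.8) for x in (p4,w)]),np.hstack([crop(x,205,145,295,235,4.35) for x in (cv2.imread("pics/s4.png"),S)])])[:600])
st=status.read_state();print(st["tcp_pos"],st["force"],st["qpos"])
```

```text
(array([253.5  , 213.875]), (array([240.625, 213.875]), array([266.375, 213.875])), [np.float64(25.75), np.float64(5.5)]) (array([248.81783295, 175.13907623]), (array([235.9662981 , 176.65102386]), array([261.66936684, 173.62712955])), [np.float64(25.880334664751175), np.float64(6.703766913464964)]) [535.65006653  22.07006942 141.10896657] 1.8522216750824823 [-30.15748522  29.27216637 141.10896657]
handle yaw -1.5755372830474954Traceback (most recent call last):
  File "<stdin>", line 8, in <module>
    return _nx.concatenate(arrs, 0, dtype=dtype, casting=casting)
           ~~~~~~~~~~~~~~~^^^^^^^^^^^^^^^^^^^^^^^^^^^^^^^^^^^^^^^
ValueError: all the input array dimensions except for the concatenation axis must match exactly, but along dimension 1, the array at index 0 has size 784 and the array at index 1 has size 782
```

The handle has now moved by +5.4 mm in x and stays there hands-off, which matches a tilt of about 0.06. The first press had landed on the collar beside the bar. Next comes the handle.

Run:
```python
from h import *
st=status.read_state();print(st["clock"],st["tcp_pos"],st["eef_rot"],st["force"],st["qpos"])
```

```text
27.35 [ 569.48463207 -115.23812965  224.75267274] [ 6.22265653e-01  7.82805566e-01  2.17695074e-05 -9.49804304e-04] [ 0.7677162  -0.39140736  0.4974948 ] [-2.97644928e-01  1.58244157e-01  1.29739162e+00  7.39565090e-04
  1.68770925e+00 -5.25087601e-01]
```

Request:
move_arm([
  [-0.0113,0.0458,0,0,0,-0.0246,0.0],
  [-0.0113,0.0458,0,0,0,-0.0246,0.0],
  [-0.0113,0.0458,0,0,0,-0.0246,0.0],
  [-0.0113,0.0458,0,0,0,-0.0246,0.0],
  [-0.0113,0.0458,0,0,0,-0.0246,0.0],
  [-0.0113,0.0458,0,0,0,-0.0246,0.0],
  [0,0,0,0,0,0,0.0],
  [0,0,0,0,0,0,0.0],
  [0,0,0,0,0,0,0.0],
])

```text
clock: 28.48
tcp_pos: [536.0, 20.9, 225.4]
eef_rot: [0.709, 0.705, -0.0, 0.0]
force: [0.9, -0.1, -0.4]
width: 47.0
```

Run:
```python
from h import *
p=optics.camera_params("wrist");st=status.read_state();w=optics.read_camera("wrist");cv2.imwrite("pics/w9.png",w)
print(st["tcp_pos"],st["width"],2*np.arctan2(st["eef_rot"][1],st["eef_rot"][0]))
h=cv2.cvtColor(w,cv2.COLOR_BGR2HSV);m=cv2.inRange(h,(5,90,40),(22,255,255));
for c in cv2.findContours(m,0,1)[0]:
    if cv2.contourArea(c)>60:
        r=cv2.minAreaRect(c);print(r,cv2.boundingRect(c),onz(p,r[0],150))
g=proj(p,[st["tcp_pos"]+[0,0,-22],[535.65,22.07,150]]);print(g)
cv2.imwrite("pics/v9.png",w)
```

```text
[535.95932094  20.92828287 225.38852218] 47.03260608224347 1.5659063419227848
((294.5, 346.0), (16.0, 341.0), 90.0) (124, 338, 342, 17) [ 569.53769143 -123.45748271  150.        ]
((353.2652282714844, 294.43792724609375), (61.68943786621094, 19.47662353515625), 85.36454010009766) (342, 264, 22, 62) [621.52710796 -67.80325117 150.        ]
((161.05999755859375, 294.41998291015625), (19.913738250732422, 61.51625061035156), 3.1798300743103027) (151, 264, 22, 62) [446.68201753 -66.96146661 150.        ]
((255.0, 197.5), (79.0, 18.0), 90.0) (246, 158, 19, 80) [532.71519753  24.2241061  150.        ]
((234.89727783203125, 32.51621627807617), (77.30545043945312, 73.25042724609375), 81.02737426757812) (193, 0, 83, 75) [518.85209147 149.32977854 150.        ]
[[259.36158984 224.39988076]
 [258.52989394 199.96682946]]
```

View pics/v9.png

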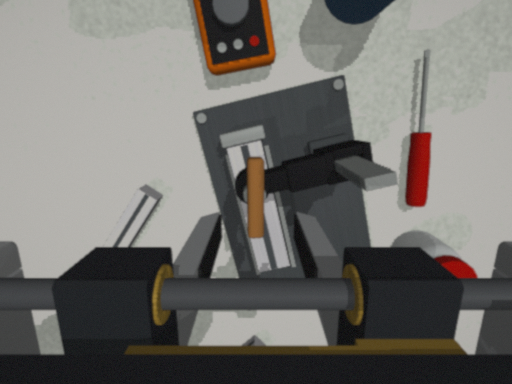

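The view shows the handle at (255,197), upright and between the open fingers, about 2 mm left of centre. I descend and grip.

Request:
move_arm([
  [-0.004,0.003,-0.03,0,0,0,0.0],
  [0,0,-0.03,0,0,0,0.0],
  [0,0,-0.03,0,0,0,0.0],
  [0,0,-0.03,0,0,0,0.0],
  [0,0,-0.03,0,0,0,0.0],
  [0,0,-0.009,0,0,0,0.0],
  [0,0,0,0,0,0,0.0],
  [0,0,0,0,0,0,-1],
  [0,0,0,0,0,0,-1],
  [0,0,0,0,0,0,-1],
  [0,0,0,0,0,0,-1],
], force=40)

```text
clock: 29.9
tcp_pos: [533.1, 22.9, 146.4]
eef_rot: [0.709, 0.705, -0.001, -0.0]
force: [-3.8, 0.3, 3.5]
width: 18.1
```

Request:
move_arm([
  [-0.002,0,0,0,0,0,-1],
  [0,0,0,0,0,0,-1],
  [0,0,0,0,0,0,-1],
], force=40)

```text
clock: 30.28
tcp_pos: [533.0, 22.9, 146.4]
eef_rot: [0.709, 0.705, 0.0, 0.0]
force: [-1.0, -0.8, 4.4]
width: 18.2
```

Request:
move_arm([
  [0,0,-0.0006,0,0,-0.115,-1],
  [0,0,-0.0006,0,0,-0.115,-1],
  [0,0,-0.0006,0,0,-0.115,-1],
  [0,0,-0.0006,0,0,-0.115,-1],
])

```text
clock: 30.78
tcp_pos: [533.9, 22.4, 145.5]
eef_rot: [0.913, 0.407, 0.001, 0.001]
force: [-0.4, -0.3, 4.5]
width: 18.3
```

Run:
```python
from h import *
p=optics.camera_params("wrist");st=status.read_state();w=optics.read_camera("wrist");cv2.imwrite("pics/w10.png",w)
print(st["tcp_pos"],st["width"],2*np.arctan2(st["eef_rot"][1],st["eef_rot"][0]),st["force"],st["torque"],st["qpos"][5])
m=cv2.inRange(cv2.cvtColor(w,cv2.COLOR_BGR2HSV),(5,90,40),(22,255,255));
for c in cv2.findContours(m,0,1)[0]:
    if cv2.contourArea(c)>60: print(cv2.minAreaRect(c),cv2.boundingRect(c))
```

```text
[533.85056775  22.39441767 145.53486929] 18.273186786828447 0.8380641261867068 [-0.37971907 -0.30508693  4.47514181] [-0.46379405 -0.12150966  0.18877835] 0.6693978047674457
((230.5, 346.0), (16.0, 339.0), 90.0) (61, 338, 340, 17)
((216.65496826171875, 294.4918212890625), (9.854350090026855, 61.07792282104492), 1.3639276027679443) (212, 264, 11, 62)
((297.7931213378906, 294.0172424316406), (62.054710388183594, 10.655366897583008), 88.60282135009766) (292, 263, 12, 63)
((257.0, 227.0), (102.0, 26.0), 90.0) (244, 176, 27, 103)
((92.81227111816406, 51.39405822753906), (175.6576690673828, 90.23719787597656), 37.5685920715332) (0, 0, 182, 133)
```

Request:
move_arm([
  [0,0,-0.0006,0,0,-0.115,-1],
  [0,0,-0.0006,0,0,-0.115,-1],
  [0,0,-0.0006,0,0,-0.115,-1],
  [0,0,-0.0006,0,0,-0.115,-1],
  [0,0,-0.0006,0,0,-0.115,-1],
  [0,0,-0.0006,0,0,-0.115,-1],
  [0,0,-0.0006,0,0,-0.115,-1],
  [0,0,-0.0006,0,0,-0.115,-1],
  [0,0,-0.0006,0,0,-0.115,-1],
  [0,0,0,0,0,0,-1],
])

```text
clock: 32.08
tcp_pos: [533.1, 21.0, 143.3]
eef_rot: [0.925, -0.381, 0.001, 0.002]
force: [-2.8, -3.8, 6.3]
width: 18.5
```

Request:
move_arm([
  [0,0,0,0,0,0,0.0],
  [0,0,0,0,0,0,0.0],
  [0,0,0.04,0,0,0,0.0],
  [0,0,0.04,0,0,0,0.0],
  [0,0,0,0,0,0.11111,0.0],
  [0,0,0,0,0,0.11111,0.0],
  [0,0,0,0,0,0.11111,0.0],
  [0,0,0,0,0,0.11111,0.0],
  [0,0,0,0,0,0.11111,0.0],
  [0,0,0,0,0,0.11111,0.0],
  [0,0,0,0,0,0.11111,0.0],
  [0,0,0,0,0,0.11111,0.0],
  [0,0,0,0,0,0.11111,0.0],
  [0,0,0,0,0,0.11111,0.0],
  [0,0,0,0,0,0.11111,0.0],
  [0,0,0,0,0,0.11111,0.0],
  [0,0,0,0,0,0.11111,0.0],
  [0,0,0,0,0,0.11111,0.0],
  [0,0,0,0,0,0.11111,0.0],
  [0,0,0,0,0,0.11111,0.0],
])

```text
clock: 34.58
tcp_pos: [532.7, 23.3, 181.2]
eef_rot: [0.533, 0.846, 0.0, -0.001]
force: [-0.2, 0.4, -1.2]
width: 46.7
```

Request:
move_arm([
  [0,0,0,0,0,0.11111,0.0],
  [0,0,0,0,0,0.11111,0.0],
  [0,0,0,0,0,0,0.0],
  [0,0,0,0,0,0,0.0],
])

```text
clock: 35.08
tcp_pos: [532.7, 23.1, 181.7]
eef_rot: [0.382, 0.924, 0.0, -0.0]
force: [-0.6, 0.4, -0.2]
width: 47.1
```

Run:
```python
from h import *
t=optics.camera_params("top");s=optics.camera_params("scene")
p=optics.camera_params("wrist");st=status.read_state();w=optics.read_camera("wrist");S=optics.read_camera("scene");cv2.imwrite("pics/w11.png",w);cv2.imwrite("pics/s11.png",S)
print(st["tcp_pos"],st["width"],2*np.arctan2(st["eef_rot"][1],st["eef_rot"][0]),st["force"],st["qpos"][5])
m=cv2.inRange(cv2.cvtColor(w,cv2.COLOR_BGR2HSV),(5,90,40),(22,255,255));
for c in cv2.findContours(m,0,1)[0]:
    if cv2.contourArea(c)>60:
        r=cv2.minAreaRect(c);print(r,cv2.boundingRect(c),onz(p,r[0],146).round(1))
```

```text
[532.7354858   23.11961489 181.695691  ] 47.13912749855789 2.357415141774135 [-0.59731818  0.42103557 -0.17754848] -0.8498115585781367
((294.5, 346.5), (15.0, 339.0), 90.0) (125, 339, 340, 16) [628.7 -32.5 146. ]
((353.2249755859375, 294.44122314453125), (61.68943786621094, 19.39580535888672), 85.36454010009766) (342, 264, 22, 62) [625.8  30.9 146. ]
((161.10455322265625, 294.42022705078125), (19.767751693725586, 61.528202056884766), 3.2704875469207764) (151, 264, 22, 62) [523.4 -71.8 146. ]
((257.3323669433594, 215.910400390625), (94.04737854003906, 21.972265243530273), 81.25383758544922) (241, 169, 34, 95) [530.4  23.8 146. ]
((371.72918701171875, 33.405479431152344), (81.385009765625, 145.45468139648438), 37.20792007446289) (302, 0, 147, 111) [496.6 155.4 146. ]
```

Request:
move_arm([
  [-0.002,0,-0.04,0,0,0,0.0],
  [0,0,-0.038,0,0,0,0.0],
  [0,0,0,0,0,0,0.0],
  [0,0,0,0,0,0,-1],
  [0,0,0,0,0,0,-1],
  [0,0,0,0,0,0,-1],
  [0,0,0,0,0,0,-1],
  [0,0,-0.0006,0,0,-0.115,-1],
  [0,0,-0.0006,0,0,-0.115,-1],
  [0,0,-0.0006,0,0,-0.115,-1],
  [0,0,-0.0006,0,0,-0.115,-1],
  [0,0,-0.0006,0,0,-0.115,-1],
  [0,0,-0.0006,0,0,-0.115,-1],
  [0,0,0,0,0,0,-1],
], force=45)

```text
clock: 36.92
tcp_pos: [532.7, 22.8, 142.5]
eef_rot: [0.803, 0.596, 0.001, 0.001]
force: [0.8, -0.7, 4.1]
width: 18.1
```

Run:
```python
from h import *
st=status.read_state();w=optics.read_camera("wrist");cv2.imwrite("pics/w12.png",w)
print(st["tcp_pos"],st["width"],2*np.arctan2(st["eef_rot"][1],st["eef_rot"][0]),st["force"],st["torque"],st["qpos"][5])
m=cv2.inRange(cv2.cvtColor(w,cv2.COLOR_BGR2HSV),(5,90,40),(22,255,255));
for c in cv2.findContours(m,0,1)[0]:
    if cv2.contourArea(c)>60: print(cv2.minAreaRect(c),cv2.boundingRect(c))
```

```text
[532.73821312  22.75563209 142.47925746] 18.116262916169852 1.2777185394268968 [ 0.81161346 -0.68367653  4.09016312] [-0.31783681 -0.17399678  0.10777927] 0.22966596524054358
((230.5, 346.0), (16.0, 339.0), 90.0) (61, 338, 340, 17)
((297.63409423828125, 294.4967346191406), (61.1037712097168, 10.411537170410156), 88.60282135009766) (292, 264, 12, 62)
((217.0, 294.5), (61.0, 10.0), 90.0) (212, 264, 11, 62)
((258.5615539550781, 228.0748291015625), (102.32423400878906, 26.134033203125), 80.31121826171875) (240, 177, 37, 102)
((180.5, 22.999996185302734), (103.83045959472656, 93.14631652832031), 60.945396423339844) (115, 0, 125, 86)
```

Request:
move_arm([
  [0,0,-0.0006,0,0,-0.115,-1],
  [0,0,-0.0006,0,0,-0.115,-1],
  [0,0,-0.0006,0,0,-0.115,-1],
  [0,0,-0.0006,0,0,-0.115,-1],
  [0,0,-0.0006,0,0,-0.115,-1],
  [0,0,-0.0006,0,0,-0.115,-1],
  [0,0,-0.0006,0,0,-0.115,-1],
  [0,0,-0.0006,0,0,-0.115,-1],
  [0,0,-0.0006,0,0,-0.115,-1],
  [0,0,-0.0006,0,0,-0.115,-1],
  [0,0,-0.0006,0,0,-0.115,-1],
  [0,0,0,0,0,0,-1],
])

```text
clock: 38.48
tcp_pos: [532.3, 21.0, 139.8]
eef_rot: [0.938, -0.348, 0.002, 0.002]
force: [0.1, -3.8, 7.5]
width: 18.5
```

Run:
```python
from h import *
st=status.read_state();w=optics.read_camera("wrist");cv2.imwrite("pics/w13.png",w)
print(st["tcp_pos"],st["width"],2*np.arctan2(st["eef_rot"][1],st["eef_rot"][0]),st["force"],st["torque"],st["qpos"][5])
m=cv2.inRange(cv2.cvtColor(w,cv2.COLOR_BGR2HSV),(5,90,40),(22,255,255));
for c in cv2.findContours(m,0,1)[0]:
    if cv2.contourArea(c)>60: print(cv2.minAreaRect(c),cv2.boundingRect(c))
```

```text
[532.34925766  20.98050096 139.78454162] 18.47123391203511 -0.7101752044356381 [ 0.1113215  -3.76992246  7.45478074] [-1.09718784  0.4639754   0.14062226] 2.2169046125213976
((230.5, 331.5), (45.0, 339.0), 90.0) (61, 309, 340, 46)
((298.0, 294.5), (61.0, 10.0), 90.0) (293, 264, 11, 62)
((216.27394104003906, 294.4946594238281), (10.616039276123047, 61.10172653198242), 1.3639274835586548) (211, 264, 12, 62)
((252.2064208984375, 228.68807983398438), (107.56389617919922, 27.968528747558594), 73.3007583618164) (226, 176, 51, 103)
```

Request:
move_arm([
  [0,0,0,0,0,0,0.0],
  [0,0,0,0,0,0,0.0],
  [0,0,0.04,0,0,0,0.0],
  [0,0,0.04,0,0,0,0.0],
  [0,0,0,0,0,0.112,0.0],
  [0,0,0,0,0,0.112,0.0],
  [0,0,0,0,0,0.112,0.0],
  [0,0,0,0,0,0.112,0.0],
  [0,0,0,0,0,0.112,0.0],
  [0,0,0,0,0,0.112,0.0],
  [0,0,0,0,0,0.112,0.0],
  [0,0,0,0,0,0.112,0.0],
  [0,0,0,0,0,0.112,0.0],
  [0,0,0,0,0,0.112,0.0],
  [0,0,0,0,0,0.112,0.0],
  [0,0,0,0,0,0.112,0.0],
  [0,0,0,0,0,0.112,0.0],
  [0,0,0,0,0,0.112,0.0],
  [0,0,0,0,0,0.112,0.0],
  [0,0,0,0,0,0.112,0.0],
])

```text
clock: 41.02
tcp_pos: [531.2, 23.3, 176.9]
eef_rot: [0.493, 0.87, -0.0, -0.001]
force: [0.4, -0.7, -0.4]
width: 47.1
```

Request:
move_arm([
  [0,0,0,0,0,0.112,0.0],
  [0,0,0,0,0,0.112,0.0],
  [0,0,0,0,0,0.112,0.0],
  [0,0,0,0,0,0,0.0],
  [0,0,0,0,0,0,0.0],
])

```text
clock: 41.65
tcp_pos: [531.5, 23.1, 177.5]
eef_rot: [0.253, 0.967, 0.0, -0.001]
force: [0.3, -0.8, 0.3]
width: 46.9
```

Run:
```python
from h import *
p=optics.camera_params("wrist");st=status.read_state();w=optics.read_camera("wrist");cv2.imwrite("pics/w14.png",w)
print(st["tcp_pos"],st["width"],2*np.arctan2(st["eef_rot"][1],st["eef_rot"][0]),st["force"],st["qpos"][5])
m=cv2.inRange(cv2.cvtColor(w,cv2.COLOR_BGR2HSV),(5,90,40),(22,255,255));
for c in cv2.findContours(m,0,1)[0]:
    if cv2.contourArea(c)>60:
        r=cv2.minAreaRect(c);print(r,onz(p,r[0],142).round(1))
```

```text
[531.53275096  23.10564433 177.48052333] 46.88758491875075 2.6291571532489093 [ 0.26078897 -0.75240492  0.25838645] -1.121684813814556
((294.5, 346.0), (341.0, 16.0), -0.0) [638.   -4.1 142. ]
((353.2448425292969, 294.43792724609375), (61.70279312133789, 19.349597930908203), 85.2363510131836) [618.7  56.  142. ]
((161.3275909423828, 294.4310302734375), (19.260822296142578, 61.540679931640625), 3.3664608001708984) [547.8 -70.2 142. ]
((258.31097412109375, 217.7987823486328), (93.53551483154297, 21.865446090698242), 83.6598129272461) [530.4  23.4 142. ]
((417.332763671875, 62.28251647949219), (82.06707000732422, 174.07241821289062), 52.43141174316406) [489.8 159.1 142. ]
```

Request:
move_arm([
  [0,0,-0.04,0,0,0,0.0],
  [0,0,-0.038,0,0,0,0.0],
  [0,0,0,0,0,0,0.0],
  [0,0,0,0,0,0,-1],
  [0,0,0,0,0,0,-1],
  [0,0,0,0,0,0,-1],
  [0,0,0,0,0,0,-1],
  [0,0,-0.0006,0,0,-0.115,-1],
  [0,0,-0.0006,0,0,-0.115,-1],
  [0,0,-0.0006,0,0,-0.115,-1],
  [0,0,-0.0006,0,0,-0.115,-1],
  [0,0,-0.0006,0,0,-0.115,-1],
  [0,0,-0.0006,0,0,-0.115,-1],
  [0,0,-0.0006,0,0,-0.115,-1],
  [0,0,-0.0006,0,0,-0.115,-1],
  [0,0,-0.0006,0,0,-0.115,-1],
  [0,0,0,0,0,0,-1],
], force=50)

```text
clock: 43.82
tcp_pos: [532.6, 22.5, 137.6]
eef_rot: [0.876, 0.483, 0.001, 0.001]
force: [-0.2, -0.9, 5.3]
width: 18.1
```

Run:
```python
from h import *
st=status.read_state();w=optics.read_camera("wrist")
print(st["tcp_pos"],st["width"],2*np.arctan2(st["eef_rot"][1],st["eef_rot"][0]),st["force"],st["torque"],st["qpos"][5])
m=cv2.inRange(cv2.cvtColor(w,cv2.COLOR_BGR2HSV),(5,90,40),(22,255,255));
for c in cv2.findContours(m,0,1)[0]:
    r=cv2.minAreaRect(c)
    if cv2.contourArea(c)>60 and r[0][1]<260: print(r)
```

```text
[532.63691117  22.45473489 137.64763912] 18.1444944834632 1.007384480030936 [-0.15663791 -0.9352891   5.3388378 ] [-0.49068933 -0.00549683  0.12265718] 0.49988243220487255
((259.16436767578125, 227.59210205078125), (103.43155670166016, 26.1516170501709), 83.0189437866211)
((116.25, 27.25), (167.5843048095703, 93.33808135986328), 45.0)
```

Request:
move_arm([
  [0,0,0,0,0,0,0.0],
  [0,0,0,0,0,0,0.0],
  [0,0,0,0,0,0,0.0],
  [0,0,0.04,0,0,0,0.0],
  [0,0,0.05,0,0,0,0.0],
  [0,0,0.05,0,0,0,0.0],
  [0,0,0.05,0,0,0,0.0],
  [0,-0.08,0,0,0,0,0.0],
  [0,-0.1,0,0,0,0,0.0],
  [0,-0.1,0,0,0,0,0.0],
  [0,0,0,0,0,0,0.0],
  [0,0,0,0,0,0,0.0],
])

```text
clock: 45.38
tcp_pos: [531.7, -116.6, 230.9]
eef_rot: [0.876, 0.482, -0.0, -0.001]
force: [0.2, 0.7, -0.2]
width: 47.3
```

Run:
```python
from h import *
t=optics.camera_params("top");s=optics.camera_params("scene")
T=optics.read_camera("top");S=optics.read_camera("scene")
cv2.imwrite("pics/t20.png",T);cv2.imwrite("pics/s20.png",S)
a=brown(T,230,195,285,235);b=brown(S,215,140,280,195)
P,e=tri(t,a[0],s,b[0]);print(P,e,inF(P))
st=status.read_state();print(st["clock"],st["tcp_pos"],st["force"])
cv2.imwrite("pics/v20.png",np.hstack([crop(S,180,140,300,260,3.3),crop(T,205,155,325,275,3.3)]))
# change of surrounding objects vs start (where unoccluded)
for n,i0,i1 in (("top0",cv2.imread("pics/top0.png"),T),("scene0",cv2.imread("pics/scene0.png"),S)):
    for o,lo,hi in (("orange",(8,180,120),(18,255,255)),("red",(0,170,90),(4,255,255)),("blue",(100,80,40),(115,255,255))):
        c=[]
        for im in (i0,i1):
            m=cv2.inRange(cv2.cvtColor(im,cv2.COLOR_BGR2HSV),lo,hi)
            if n=="top0": m[250:]=0
            else: m[:145]=0;m[:,400:]=0;m[:,:150]=0
            c.append([ (int(st[k,4]),cent[k].round(1).tolist()) for nn,_,st,cent in [cv2.connectedComponentsWithStats(m)] for k in range(1,nn) if st[k,4]>60])
        print(n,o,c)
```

```text
[536.6588559   22.61410473 133.73901206] 1.7337038025213531 [-29.05244085  29.57631657 133.73901206]
45.475 [ 531.81351957 -115.88205054  231.15855546] [ 0.06989352  0.47877849 -0.30503452]
top0 orange [[], []]
top0 red [[(317, [293.4, 139.5]), (128, [251.4, 149.3])], [(319, [293.4, 139.5]), (144, [250.9, 149.3])]]
top0 blue [[(599, [177.9, 177.4])], [(769, [178.1, 177.3])]]
scene0 orange [[(172, [317.9, 189.3])], [(234, [314.5, 189.0])]]
scene0 red [[(424, [213.3, 272.2]), (238, [261.5, 268.4])], [(443, [213.5, 272.2]), (216, [260.9, 268.5])]]
scene0 blue [[(991, [335.0, 218.4])], [(1000, [335.0, 218.5])]]
```

View pics/v20.png

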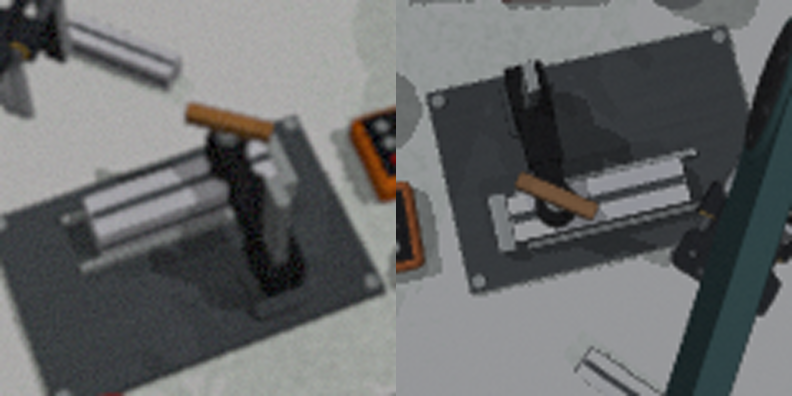

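```bash
python3 -c "
from workcell import ctrl;print(ctrl.close_job())"
```

```text
the job is handed in; nothing more can be done
None
```

I pushed the profile home, bound the jaw on it and tightened the screw, then took the hand off and handed the job in at about 45 s; no verdict was reported.

**Profile:** I pushed it until it stood firm against the stop at about 12 N. In the last pictures it still lies against the stop.

**Jaw:** My first two presses landed on a raised collar next to the bar and did not tilt the jaw. A touch test and the handle's unchanged position showed this. A third press, on the flat of the arm at up to 27 N, did bind it. With the hand off, the handle had moved 5.4 mm towards the bar, which matches a tilt of about 0.06 rad.

**Screw:** I turned it clockwise about 6.7 rad over three grasps, with some slip in the grip.

**Last checks:**
- **Pad force:** The handle ended 7.4 mm lower, which by the pad's give is about 37 N. I estimated this from the pictures; it was not measured directly.
- **Tilt:** The handle is still shifted 6 mm towards the bar, so the jaw is still tilted.
- **Hand:** Clear of everything, with no force reading.
- **Jar, mug and screwdriver:** No real movement between the first and last pictures.
- **Meter:** One colour blob in the scene view shifted 3.4 pixels (about 10 mm) along with a change in its size, which I take to be lighting. The top-view mask found no meter, so this is not confirmed, but nothing went near it.

**Disagreement:** The gripper read 18 mm on the 14 mm handle at every grasp, and I did not explain it. The handle turned with the hand all the same.

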